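# Make up an empty reel on the desk winder

## Robot

A 7-joint arm with a two-finger parallel gripper is mounted at the origin on the work surface. World frame = base frame: x ahead of the robot, y to its left, z up, the work surface at z = 0. Lengths are in m, angles in rad, forces in N, time in s.
With the tool pointing down it reaches from about 0.35 to 0.9 m from the base axis. Payload 19.9 kg.
Tool frame: the origin (TCP) lies between the finger pads; the fingertips stand 19 mm ahead of it and the grasp point (between the pads) is the TCP; z points along the fingers, y is the line along which they close (so a half turn about z gives the same grasp; the last joint's range is limited). The gripper opens to 94 mm and grips with 3 to 60 N. Pads are 16 mm wide; open, the fingers measure 119 mm over their backs; the gripper's body (75 mm by 177 mm) begins 78 mm behind the grasp point.
Start: joints at [1.095, 0.417, -0.01, 1.614, 0.005, 1.111, -0.053], TCP at [0.263, -0.567, 0.224] pointing down, gripper open.
Joint ranges: [-2.81, 2.81], [-0.39, 2.02], [-1.27, 1.25], [0.06, 2.57], [-1.19, 4.33], [0.19, 2], [-2.82, 2.82]. Speed limits (rad/s): [1.89, 1.89, 2.39, 2.39, 3.01, 3.01, 3.01].

## Interface

Orientations are given as a 3x3 rotation matrix whose columns are the frame's x, y, z axes.
In Python, from rig import robot gives the robot as it stands. Calls block until the motion is done:
- robot.move_ptp(position, orientation): joint-space move of the TCP to a pose.
- robot.move_linear(position, velocity=0.15, frame=None, threshold=None): straight line of the TCP; frame=None keeps the orientation; velocity is the mean speed in m/s. With threshold (N) it stops when the force on the tool has changed by that much, and returns True; else False.
- robot.goto_joints(angles): joint-space move.
- robot.gripper_to(opening): finger opening in m; the grip force is fixed at half the most; returns when the fingers have stopped.
- robot.pause(seconds).
- robot.ik(position, orientation): joint angles nearest the present ones, or None.
- robot.get_state(): the state.
- robot.grab_frame(name): name is "scene" or "top" or "wrist"; returns the picture (480x640x3 uint8, red, green, blue); there is no depth.
- robot.camera_info(name): a dict with "fx", "fy", "cx", "cy" (pixels), "rvec" (rotation vector, rad) and "tvec" (3), from world to camera coordinates, as OpenCV has them. Camera axes: x right, y down, z forward; pixel columns grow to the right and rows downward; lengths in m; the calibration is good to about 2 mm. A picture is of the moment at which its call begins: read the wrist's pose just before it. camera_info takes no time and is no camera call; for the wrist camera it gives the pose at the moment of the call.
A pose or a line that the arm cannot do raises robot.PlanningError and nothing moves.
- robot.sign_off(): hands the job in; it is judged then, once.
The state is a dict: "time": time; "qpos": joint angles; "joint_vel": joint speeds; "effort": joint torques, N m; "ee_pos": TCP position; "tool_rot": TCP orientation; "force": force on the tool from outside, world axes, zero at the start; "moment": the same for the moment, N m; "opening": finger opening in m; "grasp_force": force on a finger pad.
Only numpy, scipy, OpenCV 4.12 (cv2) and the standard library are available. Lean on these libraries where they do the work, as an engineer would, in place of code of your own. Each camera call takes 0.05 s, during which the arm holds its last target. There are 200 camera calls.

## Task

Make up an empty reel on the grey desk winder. First seat the flanged hub, flange down, on the winder's centring spigot; with the hub home there, seat the broad end cap (the one whose flange is as wide as the hub's), flange down, on the spigot on top of the hub. Both must sit fully home and flush; set them down gently rather than dropping or forcing them, and leave the narrow end cap where it lies.

Things in the scene. Friction and masses are not known exactly. Their poses are not given: they have to be found in the camera images.
- winder_seat (a point): Middle of the top face of the winder's steel turntable (disc diameter 110 mm, face level, 46 mm above the desk), on which the hub's underside must sit. From it rises the centring spigot: diameter 44, 6 tall, rim chamfered 2. z is up. The winder is a grey box 140 x 120, 40 high, fixed to the desk, its place and yaw varying, with a small crank on its far side below the disc. Nothing turns.
- hub: Flanged hub, aluminium, about 0.26 kg, lying flange down. Round about z (up): flange diameter 100 mm, 6 thick; thick barrel, diameter 56, up to height 44, ending in a flat shoulder; on it a spigot, diameter 30, 6 tall. The recess in the underside, diameter 47, 7 deep, fits over the winder's spigot. Origin: centre of the underside. Grip the barrel; yaw does not matter. Flange spots: decoration.
- hub_seat (a point): Middle of the hub's flat top shoulder, on the hub's axis 44 mm above the hub's origin, at the foot of the hub's own spigot (diameter 30, 6 tall, rim chamfered 2). The broad cap's underside must sit here. It moves with the hub.
- broad_cap: Broad end cap, aluminium, about 0.18 kg, lying flange down. Round about z (up): flange diameter 100 mm, 6 thick; barrel, diameter 38, up to height 42, flat top without spigot. The recess in the underside, diameter 33, 7 deep, fits over the hub's 30 mm spigot (not over the winder's). Origin: centre of the underside. Grip the barrel; yaw does not matter.
- narrow_cap: Narrow end cap, not wanted: like the broad cap (barrel diameter 38 mm, height 42) but its flange is only 72 in diameter; about 0.13 kg, lying flange down. Leave it where it lies. Origin: centre of the underside.
Mind the look-alikes: they are no part of the job. Leave any green or red look-alike of the broad_cap alone.

How it is judged:
By the outcome, as a careful person would: the job done as asked, in the order asked, and still so for the second after the job is handed in, with the robot touching nothing.
It also fails if it takes over 58 s, if anything falls off the work surface, if the arm or the gripper's body presses on something with over 40 N, if the wrist force passes 120 N, or if a joint passes its speed limit or range.

## Working session

There is one attempt and no reset: what is moved stays moved. The work goes in short steps, each a Python script; the robot and the scene stay as the last script left them, time stands still between calls to the robot, and variables do not carry over. Pictures are saved under pics/ and viewed, at most 10 in all, crops included, and the job is handed in when it is done.

```bash
mkdir -p pics; ls
python3 - <<'E'
from rig import robot
import cv2
for n in ("top","scene"):
    im=robot.grab_frame(n); cv2.imwrite(f"pics/{n}0.png",im[:,:,::-1])
    c=robot.camera_info(n); print(n,c)
print(robot.get_state()["tool_rot"],robot.get_state()["time"])
E
```

```text
pics
top {'fx': 614.9182611877006, 'fy': 614.9182611877006, 'cx': 323.2815766335193, 'cy': 234.31901376116775, 'rvec': array([ 2.21583579, -2.15580675,  0.10136733]), 'tvec': array([-0.01001901,  0.37772443,  1.50614238])}
scene {'fx': 554.167657627012, 'fy': 554.167657627012, 'cx': 307.370013901189, 'cy': 242.41093875461604, 'rvec': array([ 2.2102207 ,  1.01365059, -0.41851285]), 'tvec': array([-0.24791734, -0.17267038,  1.28485923])}
[[ 9.07383163e-01  4.20304069e-01 -5.33393417e-04]
 [ 4.20304400e-01 -9.07382657e-01  9.61877995e-04]
 [-7.97107002e-05 -1.09697950e-03 -9.99999395e-01]] 0.1
```

View pics/top0.png

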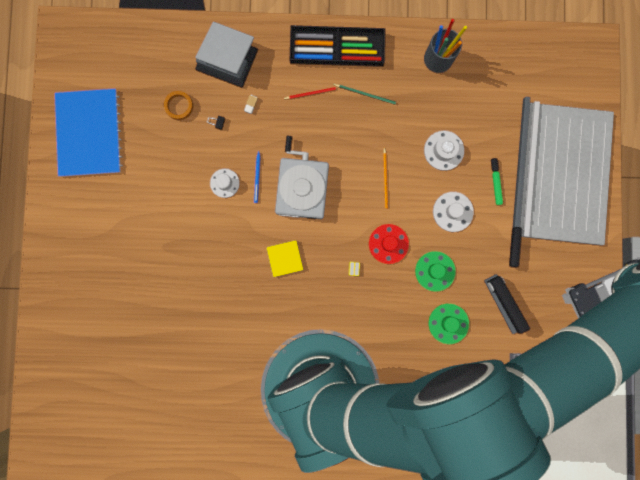

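View pics/scene0.png

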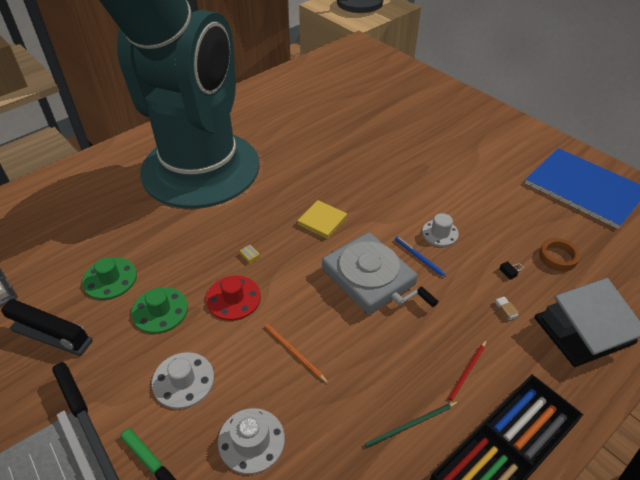

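The top view shows the hub at about (444,150), the broad cap at (453,212), the winder disc at (302,188) and the narrow cap at (224,183). The scene view agrees: hub (252,440), broad cap (183,380), winder (369,265). I'll enlarge the top view to read the flange edges.

```bash
cat > h.py <<'E'
import cv2, numpy as np
from rig import robot
def ray(c,uv,z):
    R=cv2.Rodrigues(np.array(c["rvec"]))[0]; o=-R.T@c["tvec"]
    d=R.T@np.array([(uv[0]-c["cx"])/c["fx"],(uv[1]-c["cy"])/c["fy"],1])
    return o+d*(z-o[2])/d[2]
def proj(c,p):
    K=np.array([[c["fx"],0,c["cx"]],[0,c["fy"],c["cy"]],[0,0,1.]])
    return cv2.projectPoints(np.float64(p).reshape(-1,3),c["rvec"],np.float64(c["tvec"]),K,None)[0].reshape(-1,2)
def circ(x,y,z,d):
    t=np.linspace(0,2*np.pi,73); return np.c_[x+d/2*np.cos(t),y+d/2*np.sin(t),0*t+z]
def down(psi):  # tool y axis at angle psi in world
    y=np.array([np.cos(psi),np.sin(psi),0]); z=np.array([0,0,-1.]); return np.c_[np.cross(y,z),y,z]
def fitcircle(im,c,g,z,d,iters=8,band=.012):
    """refine the centre of a horizontal circle (diameter d, height z): strongest radial grey edges, robust shift"""
    gr=cv2.GaussianBlur(cv2.cvtColor(im,cv2.COLOR_RGB2GRAY),(0,0),1).astype(np.float32)
    x,y=g; t=np.linspace(0,2*np.pi,120,endpoint=False)
    for k in range(iters):
        b=max(band*.7**k,.003); rr=np.linspace(d/2-b,d/2+b,61)
        P=np.array([[[x+r*np.cos(a),y+r*np.sin(a),z] for r in rr] for a in t])
        uv=proj(c,P).astype(np.float32).reshape(len(t),61,2)
        v=cv2.remap(gr,uv[...,0],uv[...,1],cv2.INTER_LINEAR)
        e=np.abs(np.gradient(v,axis=1)); i=e.argmax(1); w=e.max(1)
        res=rr[i]-d/2; ok=w>np.median(w)*.5
        ok&=np.abs(res-np.median(res[ok]))<max(2*np.median(np.abs(res-np.median(res[ok]))),.0007)
        A=np.c_[np.cos(t),np.sin(t),1+0*t][ok]; s=np.linalg.lstsq(A,res[ok],rcond=None)[0]
        x+=s[0]; y+=s[1]
    return x,y,s[2],ok.sum(),np.std(res[ok]-A@s)
E
python3 - <<'E'
from h import *
im=cv2.imread("pics/top0.png")[:,:,::-1].copy(); c=robot.camera_info("top")
out=im.copy(); out=cv2.resize(out,None,fx=4,fy=4,interpolation=cv2.INTER_CUBIC)
for n,uv,z,d in (("hub",(444,150),.006,.1),("cap",(453.5,212),.006,.1),("nar",(224.5,183),.006,.072),("win",(302,187),.046,.11),("wsp",(302,187),.052,.044)):
    g=ray(c,uv,z); f=fitcircle(im,c,g[:2],z,d); print(n,g.round(4),np.round(f,4),np.hypot(*f[:2]).round(3))
    p=proj(c,circ(f[0],f[1],z,d))
    cv2.polylines(out,[np.int32((p+.5)*4-.5)],True,(255,0,255),1)
cv2.imwrite("pics/crop1.png",out[4*115:4*245,4*270:4*470,::-1])
E
```

```text
hub [ 0.6005 -0.2986  0.006 ] [ 6.012e-01 -2.980e-01  2.000e-04  9.000e+01  6.000e-04] 0.671
cap [ 0.4438 -0.3242  0.006 ] [ 4.457e-01 -3.226e-01 -0.000e+00  8.500e+01  5.000e-04] 0.55
nar [0.5004 0.2507 0.006 ] [5.014e-01 2.518e-01 2.000e-04 9.900e+01 8.000e-04] 0.561
win [0.4896 0.0557 0.046 ] [ 4.906e-01  5.700e-02 -6.000e-04  9.700e+01  9.000e-04] 0.494
wsp [0.4887 0.0555 0.052 ] [ 4.926e-01  5.780e-02 -6.000e-04  7.200e+01  1.000e-03] 0.496
```

View pics/crop1.png

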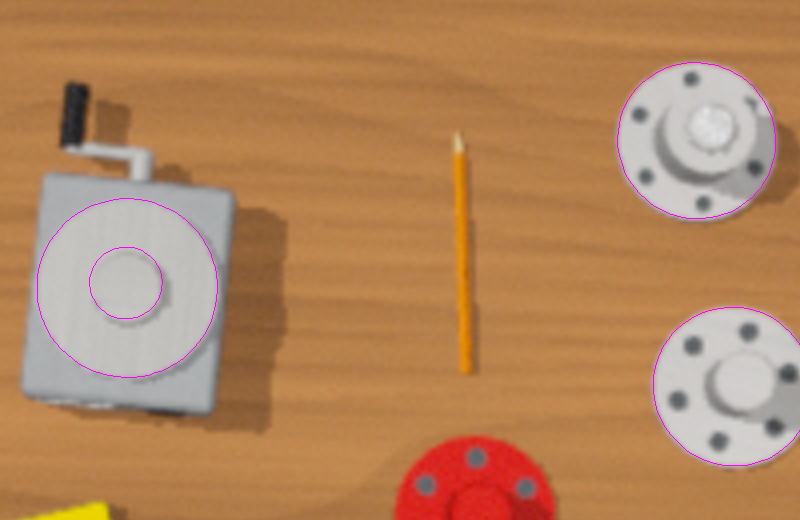

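The rings fit closely: hub (0.601,-0.298), cap (0.446,-0.323), winder (0.491,0.057), with residual radii under 1 mm. Next, a look at each from the wrist camera.

Run:
```python
from h import *
R=down(-1.1)
T=[("cap",(.4457,-.3226),.006,.1),("win",(.4906,.057),.046,.11),("hub",(.6012,-.298),.006,.1)]
ims=[]
for n,g,z,d in T:
    robot.move_ptp([g[0],g[1],.25 if n=="win" else .21],R); robot.pause(.3)
    c=robot.camera_info("wrist"); im=robot.grab_frame("wrist"); s=robot.get_state()
    Rc=cv2.Rodrigues(np.array(c["rvec"]))[0]; o=-Rc.T@c["tvec"]
    print(n,"cam rel",(s["tool_rot"].T@(o-s["ee_pos"])).round(3),"axis",Rc[2].round(2),"t",s["time"],"q",np.round(s["qpos"],2))
    L=[(z,d)]+([(.052,.040),(.052,.044)] if n=="win" else [(.044,.056)] if n=="hub" else [(.042,.038)])
    out=im.copy()
    for zz,dd in L:
        f=fitcircle(im,c,g,zz,dd); print("  ",zz,dd,np.round(f,4))
        cv2.polylines(out,[np.int32(proj(c,circ(f[0],f[1],zz,dd)))],True,(255,0,255),1)
    cv2.imwrite(f"pics/w_{n}_raw.png",im[:,:,::-1]); ims.append(cv2.resize(out,(400,300)))
ims.append(ims[0]*0)
cv2.imwrite("pics/wrist1.png",np.vstack([np.hstack(ims[:2]),np.hstack(ims[2:])])[:,:,::-1])
```

```text
cap cam rel [ 0.068 -0.001 -0.16 ] axis [-0.21 -0.11 -0.97] t 1.6167 q [ 0.69  0.3  -0.14  1.81  0.05  1.03 -0.57]
   0.006 0.1 [ 4.451e-01 -3.198e-01  0.000e+00  1.150e+02  3.000e-04]
   0.042 0.038 [ 4.443e-01 -3.159e-01  1.300e-03  8.200e+01  8.000e-04]
win cam rel [ 0.068 -0.001 -0.16 ] axis [-0.21 -0.11 -0.97] t 3.4 q [ 0.18  0.18 -0.4   1.89  0.08  1.09 -1.35]
   0.046 0.11 [ 4.897e-01  5.960e-02 -4.000e-04  1.000e+02  3.000e-04]
   0.052 0.04 [4.919e-01 6.070e-02 1.300e-03 8.300e+01 5.000e-04]
   0.052 0.044 [ 4.919e-01  6.060e-02 -7.000e-04  7.700e+01  4.000e-04]
hub cam rel [ 0.068 -0.002 -0.16 ] axis [-0.21 -0.11 -0.97] t 5.15 q [ 0.52  0.52 -0.15  1.5   0.08  1.13 -0.75]
   0.006 0.1 [ 6.003e-01 -2.953e-01  0.000e+00  1.200e+02  3.000e-04]
   0.044 0.056 [ 6.010e-01 -2.934e-01  1.600e-03  7.900e+01  9.000e-04]
```

View pics/wrist1.png

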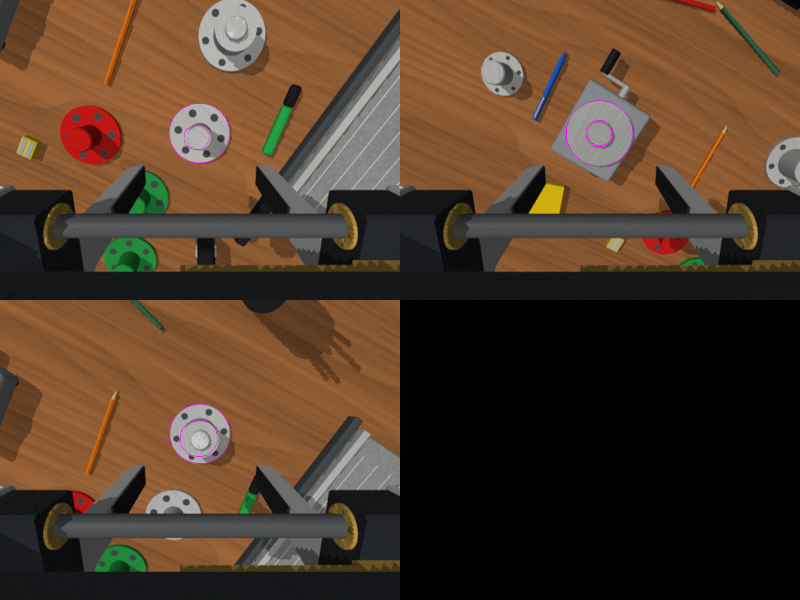

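The wrist view shows the same three parts ringed exactly. Wrist and top differ by a constant (-0.8,+2.7) mm, so relative positions are sub-millimetre. I'll pick up the hub, then measure it in the hand with the wrist camera so the bias cancels.

Run:
```python
from h import *
R=down(-1.1)
p=np.array([.6005,-.2965])
robot.move_ptp([*p,.11],R)
print(robot.move_linear([*p,.032],velocity=.08,threshold=8))
robot.gripper_to(.045); s=robot.get_state(); print(s["opening"],s["grasp_force"],s["ee_pos"],s["time"])
robot.move_linear([*p,.16],velocity=.12); robot.pause(.3)
c=robot.camera_info("wrist"); im=robot.grab_frame("wrist"); s=robot.get_state(); e=s["ee_pos"]; print(e,s["force"],s["opening"],s["time"])
out=im.copy()
for z,d in ((-.026,.1),(.012,.056),(.018,.03)):
    f=fitcircle(im,c,e[:2],e[2]+z,d); print(z,d,np.round(f,4),"off",np.round(f[:2]-e[:2],4),"tool",(R.T[:2,:2]@(f[:2]-e[:2])).round(4))
    cv2.polylines(out,[np.int32(proj(c,circ(f[0],f[1],e[2]+z,d)))],True,(255,0,255),1)
cv2.imwrite("pics/held.png",out[:,:,::-1]);cv2.imwrite("pics/held_raw.png",im[:,:,::-1])
```

```text
False
0.05554038577502511 30.00013142824173 [ 0.60049306 -0.29656293  0.03203569] 7.4333
[ 0.60044591 -0.29646674  0.15976986] [-0.27686471 -0.45826885 -3.60823839] 0.055538952046604105 9.0
-0.026 0.1 [ 6.001e-01 -2.947e-01 -2.000e-04  7.400e+01  2.000e-04] off [-0.0003  0.0017] tool [ 0.0005 -0.0017]
0.012 0.056 [ 6.000e-01 -2.948e-01  0.000e+00  7.700e+01  2.000e-04] off [-0.0004  0.0017] tool [ 0.0004 -0.0017]
0.018 0.03 [ 6.024e-01 -2.936e-01 -6.000e-04  7.100e+01  3.000e-04] off [0.002  0.0029] tool [ 0.0031 -0.0017]
```

View pics/held.png

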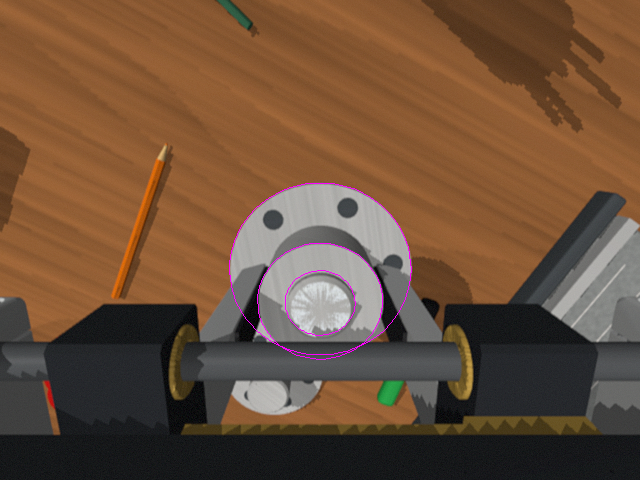

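The hub is held squarely: flange ellipse (230–411, 183–358), and the wrist bias seen in the hand is about (-0.3,+1.7) mm. I'll take one look at the winder from beside it at similar depth, then place the hub guarded by force.

Run:
```python
from h import *
R=down(-1.1); W=np.array([.4901,.0578]); off=np.array([-.0003,.0017])
v=W-.105*R[:2,0]
robot.move_ptp([*v,.17],R); robot.pause(.3)
c=robot.camera_info("wrist"); im=robot.grab_frame("wrist"); e=robot.get_state()["ee_pos"]; print(e)
for g,z,d in ((W+off,.046,.11),(W+off,.052,.042),(e[:2]+off,e[2]-.026,.1)):
    f=fitcircle(im,c,g,z,d,band=.006); print(z,d,np.round(f,4),"corr",np.round(f[:2]-off,4),"t",(f[:2]-e[:2]).round(4))
cv2.imwrite("pics/side.png",im[:,:,::-1]); print(robot.get_state()["time"])
```

```text
[0.3966583  0.01003509 0.16991867]
0.046 0.11 [ 4.899e-01  5.950e-02 -2.000e-04  1.100e+02  2.000e-04] corr [0.4902 0.0578] t [0.0933 0.0495]
0.052 0.042 [ 4.898e-01  5.940e-02 -1.200e-03  6.600e+01  2.000e-04] corr [0.4901 0.0577] t [0.0932 0.0493]
0.1439186708938705 0.1 [3.962e-01 1.150e-02 0.000e+00 6.000e+01 2.000e-04] corr [0.3965 0.0098] t [-0.0004  0.0015]
10.725
```

View pics/side.png

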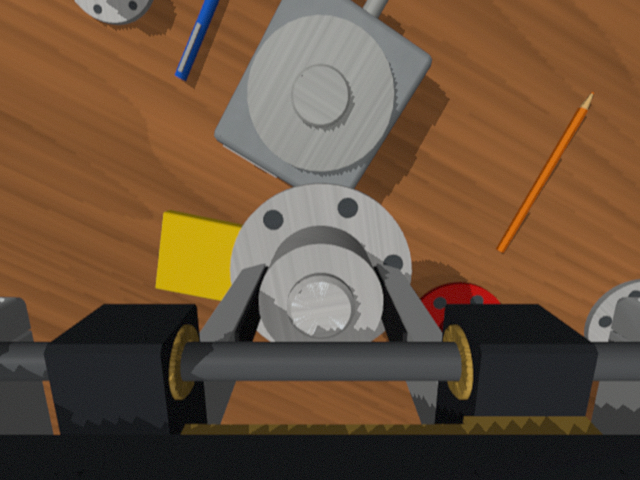

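The side view shows the winder disc centred at (321,94) with its spigot; it confirms the target as (0.4902,0.0579) within 0.2 mm. Lowering under force guard; home should be at TCP z ≈ 0.078.

Run:
```python
from h import *
R=down(-1.1); W=[.4902,.0579]
robot.move_ptp([*W,.15],R)
robot.move_linear([*W,.092],velocity=.08)
hit=robot.move_linear([*W,.0765],velocity=.015,threshold=5)
s=robot.get_state(); print(hit,s["ee_pos"],s["force"],s["moment"],s["time"])
```

```text
True [0.49010078 0.05789754 0.07796089] [-0.69422744 -0.26795572  7.11258065] [-0.09031804  0.26298    -0.01473297] 12.975
```

Contact came at z = 0.0780, which is exactly home. Releasing, checking the hub, then fetching the cap the same way.

Run:
```python
from h import *
R=down(-1.1); W=np.array([.4902,.0579])
robot.gripper_to(.09); robot.move_linear([*W,.17],velocity=.15); 
robot.move_ptp([*(W-.08*R[:2,0]),.21],R); robot.pause(.3)
c=robot.camera_info("wrist"); im=robot.grab_frame("wrist")
for z,d in ((.052,.1),(.09,.056),(.096,.03)):
    f=fitcircle(im,c,W+[-.0003,.0017],z,d,band=.005); print(z,d,np.round(f,4))
cv2.imwrite("pics/hubon.png",im[:,:,::-1])
# cap
p=np.array([.4453,-.3212])
robot.move_ptp([*p,.11],R)
print(robot.move_linear([*p,.031],velocity=.08,threshold=8))
robot.gripper_to(.03); s=robot.get_state(); print(s["opening"],s["grasp_force"],s["ee_pos"],s["time"])
robot.move_linear([*p,.17],velocity=.12); robot.pause(.3)
c=robot.camera_info("wrist"); im=robot.grab_frame("wrist"); s=robot.get_state(); e=s["ee_pos"]; print(e,s["force"],s["opening"],s["time"])
for z,d in ((-.025,.1),(.011,.038)):
    f=fitcircle(im,c,e[:2]+[-.0003,.0017],e[2]+z,d,band=.006); print(z,d,np.round(f,4),"off",np.round(f[:2]-e[:2],4))
cv2.imwrite("pics/heldcap.png",im[:,:,::-1])
```

```text
0.052 0.1 [ 4.895e-01  5.950e-02 -2.000e-04  6.900e+01  3.000e-04]
0.09 0.056 [4.898e-01 6.120e-02 1.500e-03 6.100e+01 8.000e-04]
0.096 0.03 [ 4.895e-01  5.930e-02 -2.200e-03  1.050e+02  2.000e-04]
False
0.03764825090764433 30.000030398368835 [ 0.44530074 -0.32121407  0.03099521] 18.5917
[ 0.44527908 -0.32117183  0.16982867] [ 0.30009275  0.85482096 -3.22652041] 0.037656685861735366 20.25
-0.025 0.1 [ 4.450e-01 -3.194e-01 -1.000e-04  7.400e+01  2.000e-04] off [-0.0003  0.0018]
0.011 0.038 [ 4.450e-01 -3.196e-01  5.000e-04  7.900e+01  5.000e-04] off [-0.0003  0.0016]
```

View pics/hubon.png

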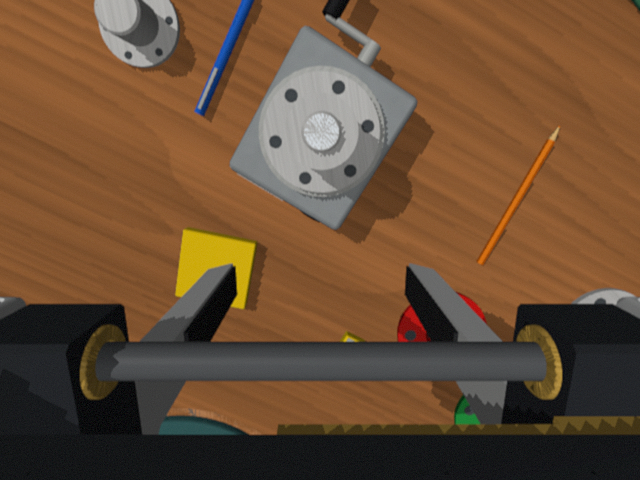

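View pics/heldcap.png

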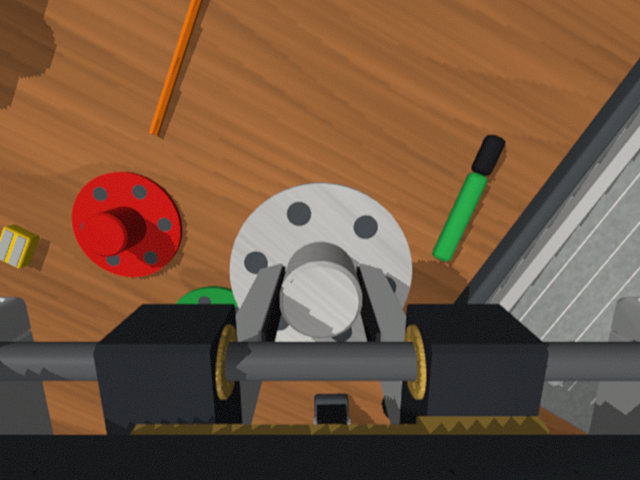

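The hub is on the winder with a level flange, spigot at (322,131) measured at (0.4895,0.0594). The cap is held squarely with the same offset. The target TCP is therefore (0.4899,0.0578), home at z ≈ 0.121.

Run:
```python
from h import *
R=down(-1.1); W=np.array([.4899,.0578])
robot.move_ptp([*W,.19],R)
robot.move_linear([*W,.135],velocity=.08)
hit=robot.move_linear([*W,.1195],velocity=.015,threshold=5)
s=robot.get_state(); print(hit,s["ee_pos"],s["force"],s["moment"],s["time"])
if hit and s["ee_pos"][2]<.1225:
    robot.gripper_to(.07); robot.move_linear([*W,.21],velocity=.15)
    robot.move_ptp([*(W-.09*R[:2,0]),.24],R); robot.pause(.3)
    c=robot.camera_info("wrist"); im=robot.grab_frame("wrist")
    for z,d in ((.096,.1),(.132,.038)): print(z,d,np.round(fitcircle(im,c,W+[-.0003,.0017],z,d,band=.005),4))
    a=cv2.resize(im,(400,300)); b=cv2.resize(robot.grab_frame("scene")[170:350,260:500],(400,300),interpolation=cv2.INTER_CUBIC)
    cv2.imwrite("pics/final.png",np.hstack([a,b])[:,:,::-1]); print(robot.get_state()["time"])
```

```text
True [0.48979785 0.05776497 0.12094049] [-1.40823717  0.02221989  7.01820398] [-0.00332063  0.26021712 -0.0276919 ] 23.3833
0.096 0.1 [ 4.896e-01  5.950e-02 -0.000e+00  1.190e+02  3.000e-04]
0.132 0.038 [ 4.894e-01  5.940e-02 -2.200e-03  7.000e+01  2.000e-04]
25.6833
```

```bash
ls pics
```

```text
crop1.png
final.png
held.png
held_raw.png
heldcap.png
hubon.png
scene0.png
side.png
top0.png
w_cap_raw.png
w_hub_raw.png
w_win_raw.png
wrist1.png
```

View pics/final.png

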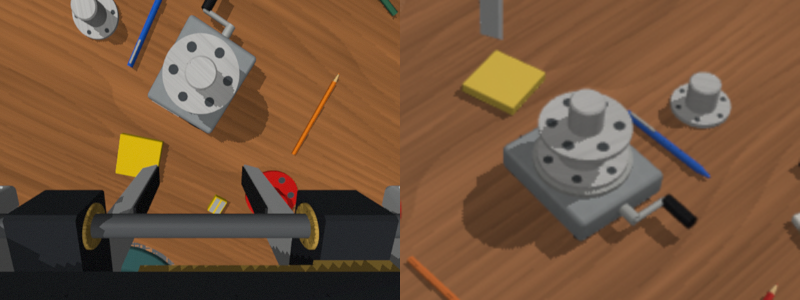

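The reel stands level and aligned on the winder, with the cap at (201,72) in the left half and (586,115) in the right. The narrow cap is untouched and the gripper is clear.

```bash
python3 -c "
from rig import robot
print(robot.sign_off())"
```

```text
the job is handed in; nothing more can be done
None
```

The job is handed in at about 26 s: the hub is home on the winder and the broad cap is home on the hub, each set down at about 7 N within 0.1 mm of its expected height, with the narrow cap and the look-alikes left alone.

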